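# Scan the lot label, then present the reference ball level to the analyser

## Task

Take the stick barcode scanner from its black holder, aim its lower end square at the middle of the barcode label on the tray dock from 3 to 12 cm away and keep it steady there for at least a second, then stand the scanner back in its holder. Then lift the orange tray by its black handle and carry it gently, so that the loose steel ball never leaves its pocket, to the analyser; finish still gripping it, held still and level with the ball's pocket centred about 5 cm above the round black reading window, the tray touching nothing but the gripper. Leave the red-capped jar and the glue stick where they stand.

Things in the scene. Friction and masses are not known exactly. Their poses are not given: they have to be found in the camera images.
- scanner: Grey stick barcode scanner, a rectangular rod 34 (own x) x 26 (own y) x 160 mm tall (own z), about 140 g, standing upright and loose in the holder; yellow trigger strip on its -x side, blue band at the top. Origin at the centre of its lower end. Grip it across its y faces in the upper 55 mm. It looks out along its own -z, through the red lower end.
- scan_window (a point): Centre of the scanner's red lower end (same point and axes as scanner); the beam leaves it along the scanner's own -z.
- holder_in (a point): Centre of the inner floor of the fixed black scanner holder, 5 mm above the table; an open-topped socket, inner 48 (own x) x 40 (own y) mm, inner depth 60 mm, walls 5 mm, rim 65 mm above the table. Axes: x, y along the sides, z up. The scanner stands in it with about 7 mm play on each side. Holder and dock swap sides between starts.
- dock: Fixed grey tray dock, platform 160 (own x) x 90 (own y) x 30 mm high, origin at the centre of its underside on the table; a blue sloped plate with the barcode label adjoins its -x side (reaching to own x = -136 mm). The tray rests on the platform with no fastening.
- label: Barcode label, white with black bars, 40 x 64 mm, on the dock's sloped blue plate (60 x 90 mm, sloped 20 degrees, facing up and towards the dock's -x, roughly to the robot). Origin at the label's centre on its face, z the outward normal, x up the slope. It lies 108 mm to -x of the dock's origin and 18 mm above the table.
- tray: Orange tray plate 150 (own x) x 70 (own y) x 5 mm thick, about 180 g, origin at the centre of its underside, 30 mm above the table on the dock. A black upright handle 36 (x) x 16 (y) mm stands in its middle, its top 65 mm above the tray's underside; pinch it across its y faces near 48 mm up. Around own x = +48 and -48 mm are round pockets; the ball lies in the +x one.
- pocket (a point): Centre of the ball's pocket: own (48, 0) mm of the tray, 17 mm above the tray's underside (where the ball's centre is when it is centred). The pocket is a flat floor (the tray's top, 5 mm up) within a white rim 3 mm high, inner radius 17 mm, outer 20 mm. The ball can roll about 9 mm off centre inside it and climbs out if tipped far or jerked.
- ball_center (a point): Centre of the loose polished steel ball, diameter 24 mm, 56 g, which rolls freely in the pocket.
- window (a point): Centre of the top of the analyser's round black reading window, diameter 36 mm with a blue ring about it, 92 mm above the table, on the front deck of the cream analyser. Axes as the analyser's: -x its front towards the robot, z up.
- jar: Small jar with a red cap, diameter 44, 65 mm tall, loose, between robot and analyser; origin at the centre of its underside. Not to be moved.
- glue: Green glue stick with a white cap, diameter 29, 92 mm tall, standing loose between robot and analyser; origin at the centre of its underside. Not to be moved.
- analyser: Cream analyser, fixed, 300 (own x) x 280 (own y) mm, origin at the centre of its underside. Window at own (-70, -50, 92) mm. Front deck 90 mm high with a flat black cuvette block to +y, 93 mm high; behind own x = -30 mm a sloped screen rises to a back part 135 mm high.
There are look-alikes about, which are no part of the job. Of the things like the tray, leave any that is green or turquoise; of the rest the larger one is meant.

How it is judged:
On the way, in this order (a step that is already met when the one before it is completed fails the run):
1. the held scanner looks square (within 14 degrees) at the label, its axis within 15 mm of the label's centre along each axis, from 30 to 120 mm away, steady for 1 s (contact force between the fingers and scanner above 1 N and angle between the z axis of scanner and the z axis of label, either way round below 0.25 rad and x of label in the frame of scan_window between -0.015 and 0.015 m and y of label in the frame of scan_window between -0.015 and 0.015 m and z of label in the frame of scan_window between -0.12 and -0.03 m and linear speed of scanner below 0.03 m/s and angular speed of scanner below 0.2 rad/s), for 1 s.
2. the scanner stands in its holder again, let go (horizontal distance between scan_window and holder_in below 0.016 m and z of scan_window in the frame of holder_in below 0.015 m and angle between scanner's own z axis and vertical below 0.35 rad and contact force between the fingers and scanner below 0.1 N), for 0.2 s.
3. the gripper has lifted the tray at least 30 mm off the dock (contact force between the fingers and tray above 1 N and contact force between tray and dock below 0.05 N and z of tray in the frame of dock above 0.06 m), for 0.2 s.
At the end, for the whole second after the job is handed in: Gripper holds the tray still, level (0.1 rad), pocket within 18 mm of the window from above, underside 20 to 90 mm over it, touching neither analyser nor dock; ball in pocket; scanner in holder (16 mm off centre, 15 mm deep, 0.35 rad); jar and glue stick within 30 mm of start (all of step 2 and contact force between the fingers and tray above 1 N and angle between tray's own z axis and vertical below 0.1 rad and horizontal distance between pocket and window below 0.018 m and z of pocket in the frame of window between 0.037 and 0.107 m and contact force between tray and analyser below 0.05 N and contact force between tray and dock below 0.05 N and linear speed of tray below 0.03 m/s and distance between ball_center and pocket below 0.016 m and distance of each of jar, glue from where it was at the start of the episode below 0.03 m); the arm keeps its last pose, push and grip.
It fails at once if the ball leaves its pocket (distance between ball_center and pocket above 0.018 m).
It fails at once if the red-capped jar is pushed away or knocked over (distance of jar from where it was at the start of the episode above 0.03 m or angle between jar's own z axis and vertical above 0.5 rad).
It fails at once if the glue stick is pushed away or knocked over (distance of glue from where it was at the start of the episode above 0.03 m or angle between glue's own z axis and vertical above 0.5 rad).
It also fails if it takes over 72 s, if anything falls off the work surface, if the arm or the gripper's body presses on something with over 40 N, if the wrist force passes 120 N, or if a joint passes its speed limit or range.

## Robot

A 7-joint arm with a two-finger parallel gripper is mounted at the origin on the work surface. World frame = base frame: x ahead of the robot, y to its left, z up, the work surface at z = 0. Lengths are in m, angles in rad, forces in N, time in s.
With the tool pointing down it reaches from about 0.425 to 0.925 m from the base axis. Payload 6.8 kg.
Tool frame: the origin (TCP) lies at the very end of the fingers, on their centre line; the grasp point (between the pads) lies 19 mm behind it; z points along the fingers, y is the line along which they close (so a half turn about z gives the same grasp; the last joint's range is limited). The gripper opens to 85 mm and grips with 20 to 120 N. Pads are 22 mm wide; open, the fingers measure 114 mm over their backs; the gripper's body (76 mm by 85 mm) begins 54 mm behind the grasp point. The pads swing forward as they close: fully open they stand 13 mm farther back than shut.
Start: joints at [1.136, 0.477, 0.022, 1.555, -0.011, 1.109, -0.083], TCP at [0.217, -0.639, 0.231] pointing down, gripper open.
Joint ranges: [-2.96, 2.96], [-0.34, 2.1], [-1.41, 1.46], [0.24, 2.44], [-1.37, 4.51], [0.17, 1.92], [-2.96, 2.96]. Speed limits (rad/s): [2.39, 2.39, 3.14, 3.14, 3.14, 3.14, 3.14].

## Interface

Orientations are given as a unit quaternion [w, x, y, z].
In Python, from station import get_obs, read_camera, hand_in gives the robot as it stands.
- The arm moves only by the tool arm_command, never from a script. Its argument "commands" is one flat list of numbers, 7 for each row, row after row: the shift along the tool's x, y, z in m, then the turn, a rotation vector about the tool's x, y, z in degrees, then the opening, from 0 (shut) to 1 (fully open). In form: [tx, ty, tz, rx, ry, rz, fingers, tx, ty, tz, rx, ry, rz, fingers, ...]. A call has 1 to 8 rows; each row is the pose to reach, as a shift and turn from the pose commanded when the call began, along the tool's axes at that moment; what a row does not reach only later rows make up. A row lasts 1/10 s, in which the tool goes at most 50 mm and 8.59 degrees, less where a joint would pass 70% of its speed; a pose out of reach is approached as far as the arm can. A call with a gripper value outside its range is refused whole. The fingers move at their own pace and stop on an object; "force" is the grip in N (left out, the last holds). Time passes only in rows, so rows that repeat a pose let the fingers close. It gives the time, the measured TCP pose, the force, the opening and the grip force at its end, in the units of the state.
- get_obs(): the state, without advancing time (a new reading comes with each control period).
- read_camera(name): name is "side" or "top" or "wrist"; returns a dict with "img" (384x512x3 uint8, red, green, blue), "camera_matrix" (3x3 intrinsics, pixels), "pose" (4x4, takes a point from camera to world coordinates). Camera axes: x right, y down, z forward; pixel columns grow to the right and rows downward; lengths in m; the calibration is good to about 2 mm. A picture is of the moment at which its call begins. There is no depth.
- hand_in(): hands the job in; it is judged then, once.
The state is a dict: "t": time; "q": joint angles; "joint_vel": joint speeds; "joint_torque": joint torques, N m; "eef_pos": TCP position; "tool_rot": TCP orientation; "contact_force": force on the tool from outside, world axes, zero at the start; "torque": the same for the moment, N m; "gripper_width": opening from 0.0 (shut) to 1.0 (fully open); "grasp_force": force on a finger pad.
Only numpy, scipy, OpenCV 4.12 (cv2) and the standard library are available. Lean on these libraries where they do the work, as an engineer would, in place of code of your own. Each camera call takes 0.05 s, during which the arm holds its last target. There are 200 camera calls.

## Working session

There is one attempt and no reset: what is moved stays moved. The work goes in short steps, Python scripts to look and compute and a tool call to move; the robot and the scene stay as the last step left them, time stands still between calls to the robot, and variables do not carry over. Pictures are saved under pics/ and viewed, at most 11 in all, crops included, and the job is handed in when it is done.

Besides the shell and the picture viewer there is one more tool, called by a JSON object that holds its "name" and its "arguments". arm_command: Moves the arm, as the interface text tells. Its arguments: {"type":"object","properties":{"commands":{"type":"array","items":{"type":"number"}},"force":{"type":"number"}},"required":["commands"]}

```bash
ls; mkdir -p pics; cat > h.py <<'E'
import numpy as np,cv2
from station import get_obs,read_camera,hand_in
from scipy.spatial.transform import Rotation as R
def cam(n):
    c=read_camera(n); return c['img'],np.array(c['camera_matrix']),np.array(c['pose'])
def ray(K,P,u,v):
    d=P[:3,:3]@np.linalg.solve(K,[u,v,1.]); return P[:3,3],d/np.linalg.norm(d)
def onz(K,P,u,v,z):
    o,d=ray(K,P,u,v); return o+d*(z-o[2])/d[2]
def proj(K,P,p):
    q=K@(P[:3,:3].T@(np.array(p)-P[:3,3])); return q[:2]/q[2]
def tool():
    o=get_obs(); q=o['tool_rot']; return np.array(o['eef_pos']),R.from_quat([q[1],q[2],q[3],q[0]])
def save(n,img,s=1): cv2.imwrite(n,cv2.resize(img[:,:,::-1],None,fx=s,fy=s,interpolation=cv2.INTER_CUBIC))
E
python3 - <<'E'
from h import *
for n in ['top','side']:
    i,K,P=cam(n); save(f'pics/{n}0.png',i,1.5); np.savez(f'{n}0.npz',i=i,K=K,P=P); print(n,K[0,0],P.round(3).tolist())
o=get_obs();print(o['t'],o['tool_rot'])
E
```

```text
pics
top 482.4035263596168 [[-0.029, -0.995, 0.093, 0.377], [-1.0, 0.029, 0.004, -0.061], [-0.007, -0.092, -0.996, 1.464], [0.0, 0.0, 0.0, 1.0]]
side 421.0830014959897 [[0.998, -0.032, 0.057, 0.435], [-0.064, -0.645, 0.762, -0.943], [0.012, -0.764, -0.645, 0.816], [0.0, 0.0, 0.0, 1.0]]
0.1 [-7.81920037e-04  9.86679376e-01  1.62675029e-01 -1.79115657e-04]
```

View pics/top0.png

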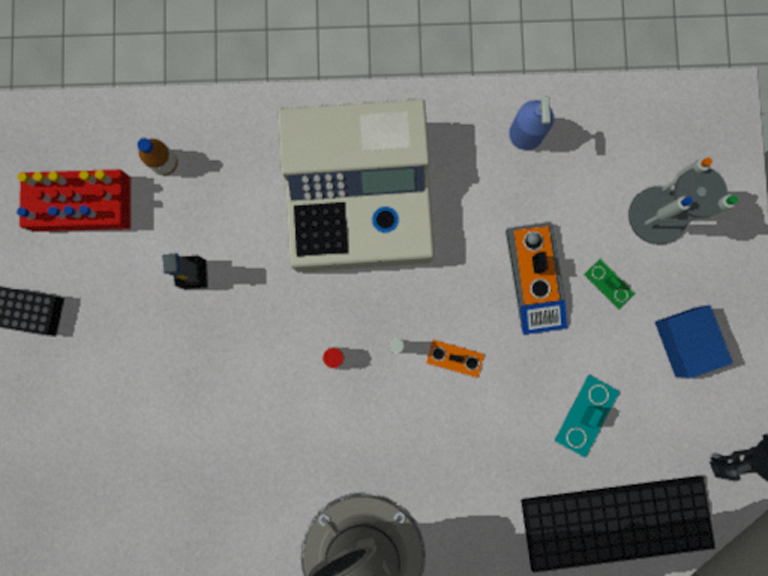

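View pics/side0.png

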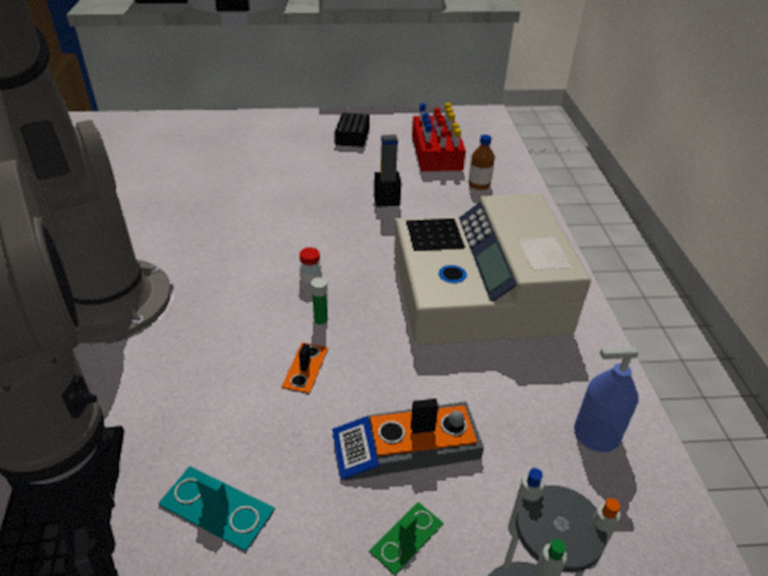

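Top view (1.5× pixels):
- **Scanner:** stands in the black holder at (185,268).
- **Dock:** at about (537,275), with the blue label plate at (543,318).
- **Analyser window:** at (385,219).
- **Jar and glue stick:** jar at (333,358), glue at (398,345).

Tray candidates are orange (537,265), orange (456,358), turquoise (588,415) and green (610,283). The one meant is the orange one at (537,265), because it is the larger orange, lies on the dock and has the ball.

```bash
python3 - <<'E'
from h import *
d=np.load('top0.npz'); i,K,P=d['i'],d['K'],d['P']
hsv=cv2.cvtColor(i,cv2.COLOR_RGB2HSV)
def comps(m,z,name,amin=25,roi=None):
    m=m.astype(np.uint8)
    if roi: 
        k=np.zeros_like(m);x0,y0,x1,y1=roi;k[y0:y1,x0:x1]=1;m=m*k
    cs,_=cv2.findContours(m,cv2.RETR_EXTERNAL,cv2.CHAIN_APPROX_NONE)
    for c in cs:
        if cv2.contourArea(c)<amin: continue
        r=cv2.minAreaRect(c); b=cv2.boxPoints(r)
        w=np.array([onz(K,P,*p,z) for p in b]); 
        e1=w[1]-w[0];e2=w[2]-w[1]; e=e1 if np.linalg.norm(e1)>np.linalg.norm(e2) else e2
        print(name,np.round(r[0],1),'world',w.mean(0).round(4)[:2],'size',np.linalg.norm(e1).round(3),np.linalg.norm(e2).round(3),'longang',np.degrees(np.arctan2(e[1],e[0])).round(1)%180)
H,S,V=hsv[...,0],hsv[...,1],hsv[...,2]
comps((H>5)&(H<20)&(S>150)&(V>90),.035,'orange')
comps((H>100)&(H<125)&(S>150)&(V>60),.018,'blueplate',roi=(335,190,390,230))
comps((S<80)&(V>140),.018,'label',roi=(349,200,376,222))
comps((H>95)&(H<125)&(S>130),.092,'ring',roi=(240,130,275,160))
comps((V<45),.065,'holder',roi=(105,160,150,200))
comps((S<60)&(V>60)&(V<160),.165,'scn',10,roi=(105,165,125,185))
comps(((H<5)|(H>174))&(S>150)&(V>80),.065,'jar',roi=(205,225,235,250))
for u,v in [(265.5,230.5)]: print('glue',onz(K,P,u,v,.092))
# analyser deck white region
comps((V>150)&(S<60)&(H>15)&(H<40),.09,'cream',200,roi=(180,60,300,190))
a=i[140:230,325:395]; b=i[155:205,100:150]
save('pics/c1.png',np.hstack([cv2.resize(a,(420,540),interpolation=cv2.INTER_CUBIC),cv2.resize(b,(380,380),interpolation=cv2.INTER_CUBIC)[:540] if 0 else cv2.copyMakeBorder(cv2.resize(b,(380,380),interpolation=cv2.INTER_CUBIC),0,160,0,0,cv2.BORDER_CONSTANT)]))
E
```

```text
orange [303.3 238.7] world [ 0.3796 -0.1933] size 0.047 0.105 longang 72.4
orange [357.3 176.4] world [ 0.5603 -0.3613] size 0.071 0.151 longang 5.199999999999989
blueplate [362.1 211. ] world [ 0.457  -0.3743] size 0.091 0.055 longang 96.5
label [362.4 211.2] world [ 0.4564 -0.3749] size 0.064 0.038 longang 97.1
ring [256. 146.] world [ 0.6495 -0.0618] size 0.046 0.047 longang 178.3
holder [126.5 181.5] world [0.5609 0.3201] size 0.062 0.062 longang 179.7
scn [114.1 175.9] world [0.564  0.3267] size 0.052 0.048 longang 169.7
jar [222. 238.] world [0.3882 0.0442] size 0.035 0.035 longang 88.4
glue [ 0.40558912 -0.0817717   0.092     ]
cream [233.  148.5] world [0.645  0.0049] size 0.308 0.161 longang 88.3
cream [232.   89.5] world [0.8199 0.0036] size 0.306 0.177 longang 88.2
```

View pics/c1.png

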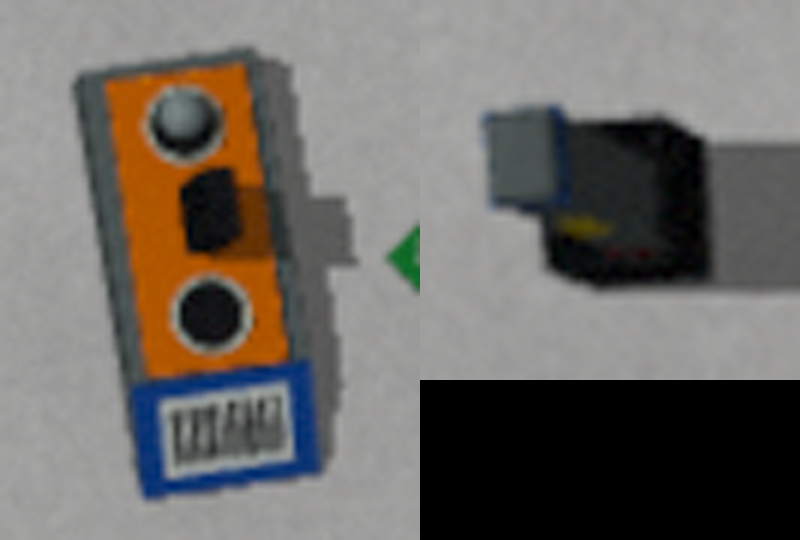

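The crop confirms the large orange tray, with the ball in its far pocket at crop (185,120). The scanner's yellow trigger faces the robot. Now I'll swing up and over towards the scanner.

{"name": "arm_command", "arguments": {"commands": [0.33, -0.09, -0.15, 0, 0, 0, 1, 0.33, -0.09, -0.15, 0, 0, 0, 1, 0.33, -0.09, -0.15, 0, 0, 0, 1, 0.33, -0.09, -0.15, 0, 0, 0, 1, 0.33, -0.09, -0.15, 0, 0, 0, 1, 0.33, -0.09, -0.15, 0, 0, 0, 1, 0.33, -0.09, -0.15, 0, 0, 0, 1, 0.33, -0.09, -0.15, 0, 0, 0, 1]}}

```text
t: 0.9
eef_pos: [0.5051, -0.4439, 0.3829]
tool_rot: [-0.0, 0.986, 0.166, 0.002]
contact_force: [0.2, 0.6, -0.3]
gripper_width: 1.0
grasp_force: 0.0
```

```bash
cat >> h.py <<'E'
def to(p,yaw=None,Rt=None):
    """print tool-frame shift + turn (deg) from the measured pose to world p, tool down with tool-x at yaw (deg), or Rt"""
    e,r=tool(); 
    if Rt is None: Rt=R.from_euler('z',yaw,degrees=True)*R.from_euler('x',180,degrees=True)
    print('eef',e.round(4),'shift',(r.inv().apply(np.array(p)-e)).round(4),'turn',np.degrees((r.inv()*Rt).as_rotvec()).round(2), 'q',np.round(get_obs()['q'],2),'t',get_obs()['t'])
E
python3 -c "
from h import *
to([.58,-.05,.38],4); to([.55,.3,.33],4)"
```

```text
eef [ 0.5051 -0.4439  0.3829] shift [ 0.1996 -0.3478  0.0035] turn [-0.02 -0.2  15.09] q [ 0.68  0.39 -0.08  1.35  0.03  1.4  -0.63] t 0.9
eef [ 0.5051 -0.4439  0.3829] shift [ 0.2855 -0.6883  0.0537] turn [-0.02 -0.2  15.09] q [ 0.68  0.39 -0.08  1.35  0.03  1.4  -0.63] t 0.9
```

{"name": "arm_command", "arguments": {"commands": [0.2, -0.35, 0, 0, 0, 15, 1, 0.2, -0.35, 0, 0, 0, 15, 1, 0.2, -0.35, 0, 0, 0, 15, 1, 0.2, -0.35, 0, 0, 0, 15, 1, 0.2, -0.35, 0, 0, 0, 15, 1, 0.2, -0.35, 0, 0, 0, 15, 1, 0.2, -0.35, 0, 0, 0, 15, 1, 0.2, -0.35, 0, 0, 0, 15, 1]}}

```text
t: 1.7
eef_pos: [0.5766, -0.0536, 0.3811]
tool_rot: [0.0, 0.999, 0.032, -0.0]
contact_force: [1.3, -0.5, -0.1]
gripper_width: 1.003
grasp_force: 0.0
```

```bash
python3 -c "
from h import *
to([.55,.3,.33],4)"
```

```text
eef [ 0.5766 -0.0536  0.3811] shift [-0.0036 -0.3545  0.051 ] turn [ 0.01  0.03 -0.29] q [ 0.18  0.23 -0.24  1.57  0.05  1.35 -1.57] t 1.7
```

{"name": "arm_command", "arguments": {"commands": [0, -0.35, 0.05, 0, 0, 0, 1, 0, -0.35, 0.05, 0, 0, 0, 1, 0, -0.35, 0.05, 0, 0, 0, 1, 0, -0.35, 0.05, 0, 0, 0, 1, 0, -0.35, 0.05, 0, 0, 0, 1, 0, -0.35, 0.05, 0, 0, 0, 1, 0, -0.35, 0.05, 0, 0, 0, 1, 0, -0.35, 0.05, 0, 0, 0, 1]}}

```text
t: 2.5
eef_pos: [0.5502, 0.3017, 0.3295]
tool_rot: [-0.002, 0.999, 0.038, -0.002]
contact_force: [-1.0, 0.8, -0.0]
gripper_width: 0.995
grasp_force: 0.0
```

```bash
python3 - <<'E'
from h import *
i,K,P=cam('wrist'); save('pics/w1.png',i,1.4); np.savez('w1.npz',i=i,K=K,P=P)
e,r=tool(); print(e,P[:3,3]-e, P[:3,:3].round(2).tolist(),K[0,0]); print(proj(K,P,[.56,.322,.165]))
E
```

```text
[0.55157524 0.2985661  0.32984994] [0.06640747 0.00792734 0.1432483 ] [[0.08, -0.96, -0.28], [-1.0, -0.07, -0.02], [-0.0, 0.28, -0.96]] 339.00443216977635
[238.07748729 152.16705668]
```

View pics/w1.png

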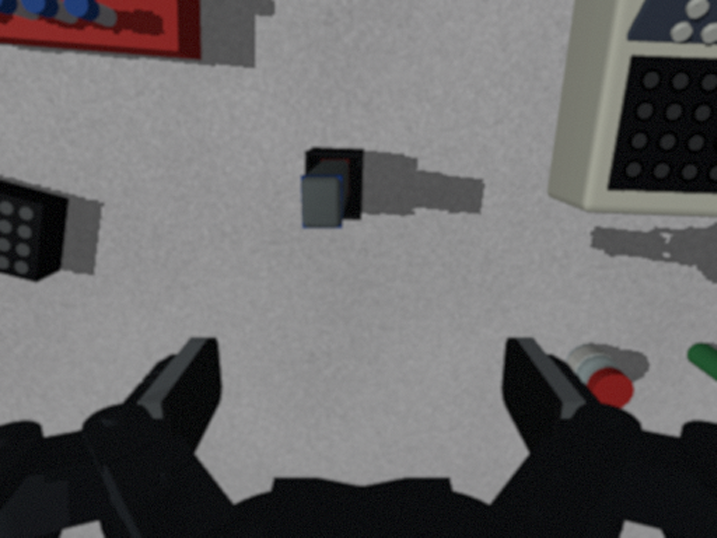

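The wrist view (1.4×) shows the scanner's top face at (302–343, 176–228). The holder's black rim spans (305–363, 149–219). Both are nearly aligned with the tool.

```bash
python3 - <<'E'
from h import *
d=np.load('w1.npz'); i,K,P=d['i'],d['K'],d['P']
hsv=cv2.cvtColor(i,cv2.COLOR_RGB2HSV); x0,y0,x1,y1=208,98,270,168
roi=np.zeros(i.shape[:2],np.uint8); roi[y0:y1,x0:x1]=1
V=i.max(2).astype(int); print(i[140,230],i[115,255],i[120,243],i[140,270])
top=(V>65)&(V<125)&(roi>0)&(np.arange(384)[:,None]>124)&(np.arange(512)[None]<248); dark=(V<60)&(roi>0)
for n,m,z in [('top',top,.165),('holder+scn',(top|dark)&(roi>0),.065),('dark',dark,.065)]:
    m=cv2.morphologyEx(m.astype(np.uint8),cv2.MORPH_OPEN,np.ones((3,3)))
    c=max(cv2.findContours(m,0,1)[0],key=cv2.contourArea); r=cv2.minAreaRect(c); b=cv2.boxPoints(r)
    w=np.array([onz(K,P,*p,z) for p in b]); print(n,b.round(1).tolist(),w.round(4)[:,:2].tolist(),'c',w.mean(0).round(4),np.linalg.norm(np.diff(w,axis=0),axis=1).round(4))
    e=w[1]-w[0]; print(np.degrees(np.arctan2(e[1],e[0])).round(1)); ys,xs=np.nonzero(m); print(xs.min(),xs.max(),ys.min(),ys.max())
E
```

```text
[65 70 70] [12 11 13] [35 38 38] [78 78 79]
top [[215.0, 125.0], [239.0, 125.0], [239.0, 162.0], [215.0, 162.0]] [[0.5831, 0.3442], [0.5847, 0.3226], [0.5509, 0.3206], [0.5492, 0.3428]] c [0.567  0.3326 0.165 ] [0.0216 0.034  0.0223]
-85.7
215 243 125 163
holder+scn [[215.0, 106.0], [259.0, 106.0], [259.0, 162.0], [215.0, 162.0]] [[0.5938, 0.3573], [0.5978, 0.3058], [0.5309, 0.3007], [0.5268, 0.3546]] c [0.5623 0.3296 0.065 ] [0.0516 0.067  0.0541]
-85.7
215 259 106 163
dark [[219.0, 106.0], [259.0, 106.0], [259.0, 157.0], [219.0, 157.0]] [[0.5942, 0.3526], [0.5978, 0.3058], [0.5372, 0.3012], [0.5334, 0.35]] c [0.5656 0.3274 0.065 ] [0.0469 0.0608 0.0489]
-85.7
219 259 106 157
```

```bash
python3 -c "
from h import *
to([.567,.331,.2],4);to([.567,.331,.116],4)"
```

```text
eef [0.5516 0.2986 0.3298] shift [ 0.0181 -0.0311  0.1298] turn [-0.08  0.17  0.16] q [-0.29  0.36 -0.41  1.53  0.14  1.29 -2.21] t 2.55
eef [0.5516 0.2986 0.3298] shift [ 0.0184 -0.0309  0.2138] turn [-0.08  0.17  0.16] q [-0.29  0.36 -0.41  1.53  0.14  1.29 -2.21] t 2.55
```

{"name": "arm_command", "arguments": {"commands": [0.018, -0.031, 0.05, 0, 0, 0, 1, 0.018, -0.031, 0.1, 0, 0, 0, 1, 0.018, -0.031, 0.13, 0, 0, 0, 1, 0.018, -0.031, 0.15, 0, 0, 0, 1, 0.018, -0.031, 0.175, 0, 0, 0, 1, 0.018, -0.031, 0.195, 0, 0, 0, 1, 0.018, -0.031, 0.213, 0, 0, 0, 1, 0.018, -0.031, 0.213, 0, 0, 0, 1]}}

```text
t: 3.35
eef_pos: [0.5692, 0.3227, 0.1155]
tool_rot: [0.002, 0.999, 0.032, -0.002]
contact_force: [0.6, -0.5, 0.2]
gripper_width: 1.0
grasp_force: 0.0
```

{"name": "arm_command", "arguments": {"commands": [0, 0, 0, 0, 0, 0, 0.15, 0, 0, 0, 0, 0, 0, 0.15, 0, 0, 0, 0, 0, 0, 0.15, 0, 0, 0, 0, 0, 0, 0.15, 0, 0, 0, 0, 0, 0, 0.15, 0, 0, 0, 0, 0, 0, 0.15, 0, 0, 0, 0, 0, 0, 0.15], "force": 40}}

```text
t: 4.05
eef_pos: [0.5705, 0.3266, 0.1193]
tool_rot: [-0.001, 0.999, 0.033, 0.001]
contact_force: [0.1, 0.6, 6.2]
gripper_width: 0.295
grasp_force: 43.8
```

{"name": "arm_command", "arguments": {"commands": [0, 0, -0.02, 0, 0, 0, 0.15, 0, 0, -0.05, 0, 0, 0, 0.15, 0, 0, -0.08, 0, 0, 0, 0.15, 0, 0, -0.12, 0, 0, 0, 0.15, 0, 0, -0.16, 0, 0, 0, 0.15, 0, 0, -0.2, 0, 0, 0, 0.15, 0, 0, -0.2, 0, 0, 0, 0.15]}}

```text
t: 4.75
eef_pos: [0.5719, 0.3274, 0.3245]
tool_rot: [-0.002, 0.999, 0.032, 0.004]
contact_force: [-0.0, 0.8, -0.8]
gripper_width: 0.298
grasp_force: 43.1
```

```bash
python3 - <<'E'
from h import *
i,K,P=cam('side'); save('pics/s2.png',i[:,180:420],2) if 0 else save('pics/s2.png',i[60:190,180:340],4)
np.savez('s2.npz',i=i,K=K,P=P)
to([.53,-.05,.33],4)
E
```

```text
eef [0.5709 0.3265 0.3211] shift [-0.0652  0.373  -0.01  ] turn [-0.12 -0.25 -0.29] q [-0.32  0.41 -0.41  1.47  0.17  1.29 -2.25] t 4.8
```

View pics/s2.png

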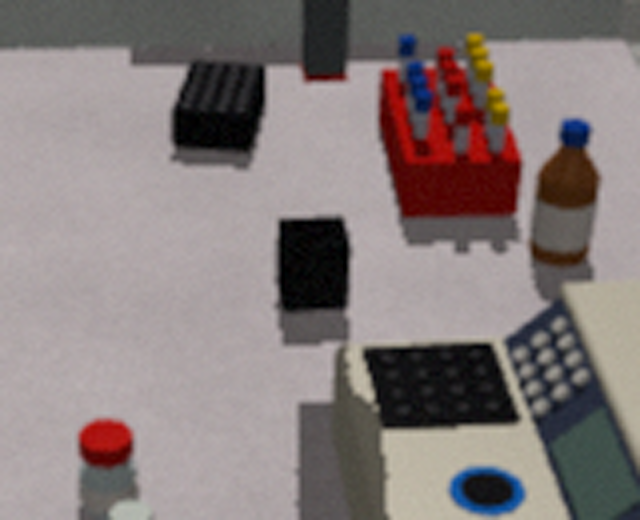

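The side crop shows the scanner held clear of the holder, its red end at crop (326,78) and vertical. The holder is at crop (312,263).

```bash
python3 - <<'E'
from h import *
d=np.load('s2.npz'); K,P=d['K'],d['P']
for u in (303,325,347):
    o,dd=ray(K,P,180+u/4,60+79/4); s=(.3265-.013-o[1])/dd[1]; print('red end',(o+s*dd).round(4))
# holder rim corners front (z=.065)
for u,v in [(278,228),(347,228),(282,218),(342,218)]: print('rim',onz(K,P,180+u/4,60+v/4,.065).round(4))
E
```

```text
red end [0.5542 0.3135 0.2144]
red end [0.5719 0.3135 0.2141]
red end [0.5897 0.3135 0.2137]
rim [0.5383 0.336  0.065 ]
rim [0.5983 0.3334 0.065 ]
rim [0.543 0.353 0.065]
rim [0.5957 0.3507 0.065 ]
```

{"name": "arm_command", "arguments": {"commands": [-0.01, 0.03, 0, 0, 0, 0, 0.15, -0.02, 0.08, 0, 0, 0, 0, 0.15, -0.03, 0.13, 0, 0, 0, 0, 0.15, -0.04, 0.18, 0, 0, 0, 0, 0.15, -0.05, 0.23, 0, 0, 0, 0, 0.15, -0.06, 0.28, 0, 0, 0, 0, 0.15, -0.065, 0.33, 0, 0, 0, 0, 0.15, -0.065, 0.37, 0, 0, 0, 0, 0.15]}}

```text
t: 5.6
eef_pos: [0.527, -0.0505, 0.3165]
tool_rot: [0.0, 0.999, 0.032, -0.002]
contact_force: [0.1, -0.6, -2.0]
gripper_width: 0.3
grasp_force: 43.0
```

```bash
cat >> h.py <<'E'
L=np.array([.4565,-.3745,.018])
def label_pose(dist,yaw=6,off=.108):
    Rt=R.from_euler('z',yaw,degrees=True)*R.from_euler('y',-20,degrees=True)*R.from_euler('x',180,degrees=True)
    return L-Rt.apply([0,0,dist+off]),Rt
E
python3 -c "
from h import *
p,Rt=label_pose(.065); print(p); to(p+[0,0.02,.1],Rt=Rt)"
```

```text
[ 0.39765465 -0.3806849   0.18056682]
eef [ 0.527  -0.0505  0.3165] shift [-0.1487  0.3013  0.0366] turn [ 0.43 20.21 -2.32] q [ 0.2   0.18 -0.25  1.78  0.05  1.19 -1.58] t 5.6
```

{"name": "arm_command", "arguments": {"commands": [-0.018, 0.037, 0.004, 0, 2.5, 0, 0.15, -0.037, 0.075, 0.009, 0, 5, 0, 0.15, -0.056, 0.113, 0.014, 0, 7.5, 0, 0.15, -0.074, 0.151, 0.018, 0, 10, -1, 0.15, -0.093, 0.188, 0.023, 0, 12.5, -1, 0.15, -0.112, 0.226, 0.028, 0, 15, -2, 0.15, -0.13, 0.264, 0.032, 0, 18, -2, 0.15, -0.148, 0.301, 0.036, 0, 20.2, -2, 0.15]}}

```text
t: 6.4
eef_pos: [0.3985, -0.3584, 0.2802]
tool_rot: [-0.006, 0.983, 0.049, 0.175]
contact_force: [1.5, -0.0, -0.9]
gripper_width: 0.299
grasp_force: 43.0
```

{"name": "arm_command", "arguments": {"commands": [0, 0, 0, 0, 0, 0, 0.15, 0, 0, 0, 0, 0, 0, 0.15]}}

```text
t: 6.6
eef_pos: [0.3991, -0.3577, 0.2801]
tool_rot: [-0.007, 0.984, 0.047, 0.174]
contact_force: [0.5, 0.7, -1.6]
gripper_width: 0.3
grasp_force: 42.9
```

```bash
python3 -c "
from h import *
p,Rt=label_pose(.065); to(p,Rt=Rt)"
```

```text
eef [ 0.3991 -0.3577  0.2801] shift [-0.0375  0.0225  0.0923] turn [ 0.33 -0.01 -0.42] q [ 0.72  0.1   0.05  2.   -0.36  0.84 -0.48] t 6.6
```

Wrist and side views here let me check the label before closing in.

{"name": "arm_command", "arguments": {"commands": [-0.007, 0.004, 0.018, 0, 0, 0, 0.15, -0.015, 0.009, 0.037, 0, 0, 0, 0.15, -0.022, 0.014, 0.055, 0, 0, 0, 0.15, -0.03, 0.018, 0.074, 0, 0, 0, 0.15, -0.037, 0.022, 0.092, 0, 0, 0, 0.15, -0.037, 0.022, 0.092, 0, 0, 0, 0.15, -0.037, 0.022, 0.092, 0, 0, 0, 0.15, -0.037, 0.022, 0.092, 0, 0, 0, 0.15]}}

```text
t: 7.4
eef_pos: [0.4012, -0.3798, 0.1843]
tool_rot: [-0.005, 0.983, 0.05, 0.176]
contact_force: [0.6, -0.5, -1.4]
gripper_width: 0.298
grasp_force: 42.8
```

```bash
python3 - <<'E'
from h import *
p,Rt=label_pose(.065); to(p,Rt=Rt)
i,K,P=cam('side'); e,r=tool(); w=e+r.apply([0,0,.108]); print('beam at label',(e+r.apply([0,0,.173])).round(4),L)
print(proj(K,P,w),proj(K,P,L))
a=cv2.resize(i[200:330,180:340],None,fx=4,fy=4,interpolation=cv2.INTER_CUBIC)
save('pics/s3.png',a)
E
```

```text
eef [ 0.4012 -0.3798  0.1843] shift [-0.0047  0.0005  0.0022] turn [ 0.45 -0.24 -0.09] q [ 0.77  0.25  0.04  2.07 -0.48  0.65 -0.3 ] t 7.4
beam at label [ 0.4609 -0.3753  0.0222] [ 0.4565 -0.3745  0.018 ]
[226.67985764 280.77010634] [235.1593723  297.53216594]
```

View pics/s3.png

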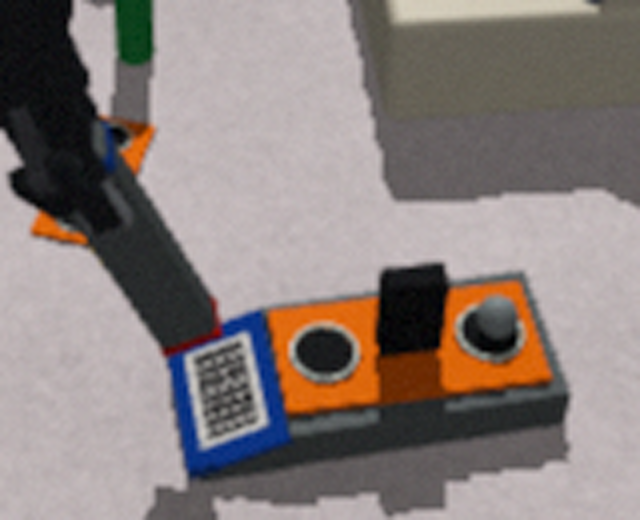

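The side crop shows the red end at about (192,335), aimed at the label centred at (232,390). The tray and ball are undisturbed. Aim error is about 5 mm, so I'll hold here.

{"name": "arm_command", "arguments": {"commands": [0, 0, 0, 0, 0, 0, 0.15, 0, 0, 0, 0, 0, 0, 0.15, 0, 0, 0, 0, 0, 0, 0.15, 0, 0, 0, 0, 0, 0, 0.15, 0, 0, 0, 0, 0, 0, 0.15, 0, 0, 0, 0, 0, 0, 0.15, 0, 0, 0, 0, 0, 0, 0.15, 0, 0, 0, 0, 0, 0, 0.15]}}

```text
t: 8.25
eef_pos: [0.4003, -0.3804, 0.1833]
tool_rot: [-0.006, 0.983, 0.049, 0.175]
contact_force: [0.2, -0.3, -1.2]
gripper_width: 0.303
grasp_force: 42.8
```

```bash
python3 - <<'E'
from h import *
i,K,P=cam('side'); e,r=tool()
# left/right visible edges of scanner shaft, to compare its image angle with the model
for row in (250,260,270,278): 
    g=i[row,190:240].max(1).astype(int); xs=np.nonzero((g<95))[0]; print(row,190+xs.min(),190+xs.max())
for s in (-.013,): 
    for z in (.03,.108): print([proj(K,P,e+r.apply([x,.013,z])).round(1).tolist() for x in (-.017,.017)])
# label centroid in side view
m=((i.max(2)>120)).astype(np.uint8); k=np.zeros_like(m); k[278:318,222:250]=m[278:318,222:250]
c=max(cv2.findContours(k,0,1)[0],key=cv2.contourArea); print(cv2.minAreaRect(c), proj(K,P,L))
E
```

```text
250 190 216
260 201 222
270 208 228
278 214 232
[[205.3, 268.0], [220.9, 262.2]]
[[219.6, 288.7], [234.4, 283.4]]
((235.5, 297.5), (39.0, 27.0), 90.0) [235.1593723  297.53216594]
```

{"name": "arm_command", "arguments": {"commands": [0, 0, 0, 0, 0, 0, 0.15, 0, 0, 0, 0, 0, 0, 0.15, 0, 0, 0, 0, 0, 0, 0.15, 0, 0, 0, 0, 0, 0, 0.15, 0, 0, 0, 0, 0, 0, 0.15, 0, 0, 0, 0, 0, 0, 0.15, 0, 0, 0, 0, 0, 0, 0.15, 0, 0, 0, 0, 0, 0, 0.15]}}

```text
t: 9.1
eef_pos: [0.4004, -0.3803, 0.1834]
tool_rot: [-0.006, 0.983, 0.049, 0.175]
contact_force: [0.1, -0.1, -1.9]
gripper_width: 0.3
grasp_force: 42.8
```

```bash
python3 - <<'E'
from h import *
to([.4,-.36,.29],4); to([.527,-.05,.33],4)
E
```

```text
eef [ 0.4004 -0.3803  0.1834] shift [ 0.0384 -0.0196 -0.0996] turn [  0.05 -20.2    1.73] q [ 0.77  0.25  0.04  2.07 -0.48  0.65 -0.3 ] t 9.1
eef [ 0.4004 -0.3803  0.1834] shift [ 0.2003 -0.3153 -0.0846] turn [  0.05 -20.2    1.73] q [ 0.77  0.25  0.04  2.07 -0.48  0.65 -0.3 ] t 9.1
```

{"name": "arm_command", "arguments": {"commands": [0.015, -0.006, -0.035, 0, 0, 0, 0.15, 0.03, -0.013, -0.075, 0, 0, 0, 0.15, 0.045, -0.03, -0.11, 0, -3, 0, 0.15, 0.07, -0.075, -0.115, 0, -8, 0, 0.15, 0.1, -0.115, -0.115, 0, -13, 1, 0.15, 0.12, -0.16, -0.11, 0, -17, 1, 0.15, 0.14, -0.2, -0.105, 0, -20.2, 1.7, 0.15, 0.155, -0.24, -0.1, 0, -20.2, 1.7, 0.15]}}

```text
t: 9.9
eef_pos: [0.489, -0.1265, 0.3295]
tool_rot: [0.0, 0.999, 0.036, 0.0]
contact_force: [0.5, -0.7, -2.0]
gripper_width: 0.297
grasp_force: 43.0
```

```bash
python3 - <<'E'
from h import *
to([.566,.3285,.325],4)
E
```

```text
eef [ 0.489  -0.1265  0.3295] shift [ 0.1097 -0.4482  0.0043] turn [ 0.04 -0.01  0.15] q [ 0.29  0.12 -0.18  1.82  0.02  1.21 -1.39] t 9.9
```

{"name": "arm_command", "arguments": {"commands": [0.01, -0.045, 0, 0, 0, 0, 0.15, 0.02, -0.09, 0, 0, 0, 0, 0.15, 0.03, -0.135, 0, 0, 0, 0, 0.15, 0.045, -0.18, 0, 0, 0, 0, 0.15, 0.055, -0.225, 0, 0, 0, 0, 0.15, 0.065, -0.27, 0, 0, 0, 0, 0.15, 0.08, -0.32, 0, 0, 0, 0, 0.15, 0.09, -0.365, 0, 0, 0, 0, 0.15]}}

```text
t: 10.7
eef_pos: [0.5515, 0.2425, 0.3288]
tool_rot: [0.0, 0.999, 0.035, 0.0]
contact_force: [1.5, -0.3, -1.8]
gripper_width: 0.301
grasp_force: 43.0
```

{"name": "arm_command", "arguments": {"commands": [0.01, -0.04, 0, 0, 0, 0, 0.15, 0.02, -0.083, 0.004, 0, 0, 0, 0.15, 0.02, -0.083, 0.004, 0, 0, 0, 0.15, 0.02, -0.083, 0.004, 0, 0, 0, 0.15]}}

```text
t: 11.1
eef_pos: [0.5646, 0.3261, 0.3239]
tool_rot: [0.001, 0.999, 0.036, -0.001]
contact_force: [0.9, -1.5, -1.0]
gripper_width: 0.302
grasp_force: 43.0
```

```bash
python3 - <<'E'
from h import *
to([.567,.3285,.215],4)
i,K,P=cam('side'); save('pics/s4.png',i[60:190,180:340],4)
hsv=cv2.cvtColor(i,cv2.COLOR_RGB2HSV); m=(((hsv[...,0]<6)|(hsv[...,0]>172))&(hsv[...,1]>90)).astype(np.uint8); k=np.zeros_like(m);k[70:90,240:274]=m[70:90,240:274]
ys,xs=np.nonzero(k); print(xs.min(),xs.max(),ys.min(),ys.max())
e,r=tool(); print(proj(K,P,e+r.apply([-.017,.013,.108])),proj(K,P,e+r.apply([.017,.013,.108])))
E
```

```text
eef [0.5646 0.3261 0.3239] shift [ 0.0027 -0.0023  0.1089] turn [0.06 0.08 0.15] q [-0.32  0.41 -0.43  1.47  0.17  1.3  -2.26] t 11.1
245 263 76 82
[254.30181652  79.70331952] [264.77122936  79.19966763]
```

{"name": "arm_command", "arguments": {"commands": [0.004, -0.002, 0.04, 0, 0, 0, 0.15, 0.004, -0.002, 0.08, 0, 0, 0, 0.15, 0.004, -0.002, 0.105, 0, 0, 0, 0.15, 0.004, -0.002, 0.125, 0, 0, 0, 0.15, 0.004, -0.002, 0.145, 0, 0, 0, 0.15, 0.004, -0.002, 0.145, 0, 0, 0, 0.15]}}

```text
t: 11.75
eef_pos: [0.5683, 0.3236, 0.1772]
tool_rot: [0.002, 0.999, 0.034, -0.002]
contact_force: [-1.0, -0.8, -1.9]
gripper_width: 0.299
grasp_force: 42.9
```

{"name": "arm_command", "arguments": {"commands": [0, 0, 0.015, 0, 0, 0, 0.15, 0, 0, 0.03, 0, 0, 0, 0.15, 0, 0, 0.045, 0, 0, 0, 0.15, 0, 0, 0.055, 0, 0, 0, 0.15, 0, 0, 0.06, 0, 0, 0, 0.15, 0, 0, 0.06, 0, 0, 0, 0.15]}}

```text
t: 12.35
eef_pos: [0.5691, 0.3275, 0.1197]
tool_rot: [0.0, 0.999, 0.035, 0.0]
contact_force: [-0.3, 0.0, -1.0]
gripper_width: 0.295
grasp_force: 43.0
```

{"name": "arm_command", "arguments": {"commands": [0, 0, 0.002, 0, 0, 0, 0.15, 0, 0, 0.004, 0, 0, 0, 0.15, 0, 0, 0.004, 0, 0, 0, 0.15]}}

```text
t: 12.65
eef_pos: [0.5702, 0.328, 0.1191]
tool_rot: [-0.0, 0.999, 0.035, 0.002]
contact_force: [-3.4, -1.7, 17.0]
gripper_width: 0.302
grasp_force: 45.5
```

{"name": "arm_command", "arguments": {"commands": [0, 0, 0, 0, 0, 0, 0.5, 0, 0, 0, 0, 0, 0, 1, 0, 0, 0, 0, 0, 0, 1, 0, 0, 0, 0, 0, 0, 1, 0, 0, 0, 0, 0, 0, 1, 0, 0, 0, 0, 0, 0, 1]}}

```text
t: 13.25
eef_pos: [0.5691, 0.327, 0.1156]
tool_rot: [0.001, 0.999, 0.035, -0.0]
contact_force: [0.4, 0.3, 0.2]
gripper_width: 1.003
grasp_force: 0.0
```

{"name": "arm_command", "arguments": {"commands": [0, 0, -0.02, 0, 0, 0, 1, 0, 0, -0.05, 0, 0, 0, 1, 0, 0, -0.1, 0, 0, 0, 1, 0, 0, -0.15, 0, 0, 0, 1, 0, 0, -0.2, 0, 0, 0, 1, 0, 0, -0.24, 0, 0, 0, 1, 0, 0, -0.24, 0, 0, 0, 1]}}

```text
t: 13.95
eef_pos: [0.571, 0.3292, 0.3633]
tool_rot: [-0.003, 0.999, 0.035, 0.005]
contact_force: [0.4, 0.6, 0.5]
gripper_width: 0.997
grasp_force: 0.0
```

```bash
python3 - <<'E'
from h import *
i,K,P=cam('side'); j,K2,P2=cam('wrist')
a=cv2.resize(i[70:150,220:300],(400,400),interpolation=cv2.INTER_CUBIC); b=cv2.resize(j[:,100:484],(400,400),interpolation=cv2.INTER_AREA)
save('pics/s5.png',np.hstack([a,b]))
to([.58,-.05,.37],4)
E
```

```text
eef [0.5693 0.3275 0.3568] shift [-0.0158  0.3774 -0.0132] turn [-0.   -0.11  0.02] q [-0.32  0.4  -0.43  1.42  0.17  1.36 -2.25] t 14.05
```

View pics/s5.png

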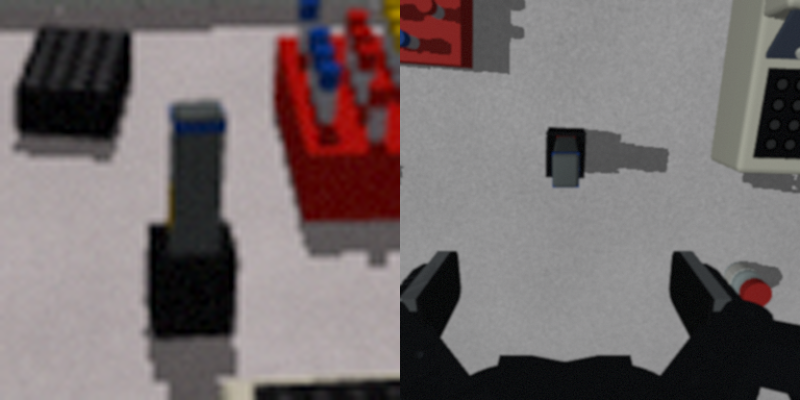

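The left crop shows the scanner upright in its holder at (195,180). The wrist view agrees, and the jar is untouched. Next I'll go to the tray.

{"name": "arm_command", "arguments": {"commands": [-0.016, 0.377, -0.01, 0, 0, 0, 1, -0.016, 0.377, -0.01, 0, 0, 0, 1, -0.016, 0.377, -0.01, 0, 0, 0, 1, -0.016, 0.377, -0.01, 0, 0, 0, 1, -0.016, 0.377, -0.01, 0, 0, 0, 1, -0.016, 0.377, -0.01, 0, 0, 0, 1, -0.016, 0.377, -0.01, 0, 0, 0, 1, -0.016, 0.377, -0.01, 0, 0, 0, 1]}}

```text
t: 14.85
eef_pos: [0.5783, -0.0557, 0.3642]
tool_rot: [0.001, 0.999, 0.032, -0.002]
contact_force: [0.5, -0.8, -0.2]
gripper_width: 1.0
grasp_force: 0.0
```

```bash
python3 -c "
from h import *
to([.54,-.36,.3],5)"
```

```text
eef [ 0.5783 -0.0557  0.3642] shift [-0.0575  0.301   0.0652] turn [ 0.15  0.21 -1.32] q [ 0.21  0.24 -0.27  1.59  0.07  1.32 -1.58] t 14.85
```

{"name": "arm_command", "arguments": {"commands": [-0.057, 0.3, 0.065, 0, 0, -1.3, 1, -0.057, 0.3, 0.065, 0, 0, -1.3, 1, -0.057, 0.3, 0.065, 0, 0, -1.3, 1, -0.057, 0.3, 0.065, 0, 0, -1.3, 1, -0.057, 0.3, 0.065, 0, 0, -1.3, 1, -0.057, 0.3, 0.065, 0, 0, -1.3, 1, -0.057, 0.3, 0.065, 0, 0, -1.3, 1, -0.057, 0.3, 0.065, 0, 0, -1.3, 1]}}

```text
t: 15.65
eef_pos: [0.5413, -0.3557, 0.2985]
tool_rot: [-0.0, 0.999, 0.044, -0.002]
contact_force: [0.7, 0.5, -1.0]
gripper_width: 0.999
grasp_force: 0.0
```

```bash
python3 - <<'E'
from h import *
i,K,P=cam('wrist'); np.savez('w2.npz',i=i,K=K,P=P); save('pics/w2.png',i,1.4)
hsv=cv2.cvtColor(i,cv2.COLOR_RGB2HSV); m=((hsv[...,0]>5)&(hsv[...,0]<20)&(hsv[...,1]>150)&(hsv[...,2]>60)).astype(np.uint8)
for c in cv2.findContours(cv2.morphologyEx(m,cv2.MORPH_CLOSE,np.ones((9,9))),0,1)[0]:
    if cv2.contourArea(c)<800: continue
    r=cv2.minAreaRect(c); w=np.array([onz(K,P,*p,.035) for p in cv2.boxPoints(r)]); e=w[1]-w[0]
    print(np.round(r[0]),w.mean(0).round(4),np.linalg.norm(np.diff(w,axis=0),axis=1).round(3),np.degrees(np.arctan2(e[1],e[0])).round(1))
to([.5603,-.3613,.059],5.5)
print(proj(K,P,[.5603,-.3613,.095]))
E
```

```text
[136. 246.] [ 0.3955 -0.2059  0.035 ] [0.045 0.098 0.046] -20.3
[265. 128.] [ 0.5597 -0.3616  0.035 ] [0.068 0.148 0.075] -85.0
eef [ 0.5429 -0.3529  0.2995] shift [0.0171 0.0103 0.2405] turn [-0.08  0.14 -0.26] q [ 0.57  0.39 -0.12  1.53  0.05  1.23 -1.04] t 15.7
[265.82726642 138.35585192]
```

View pics/w2.png

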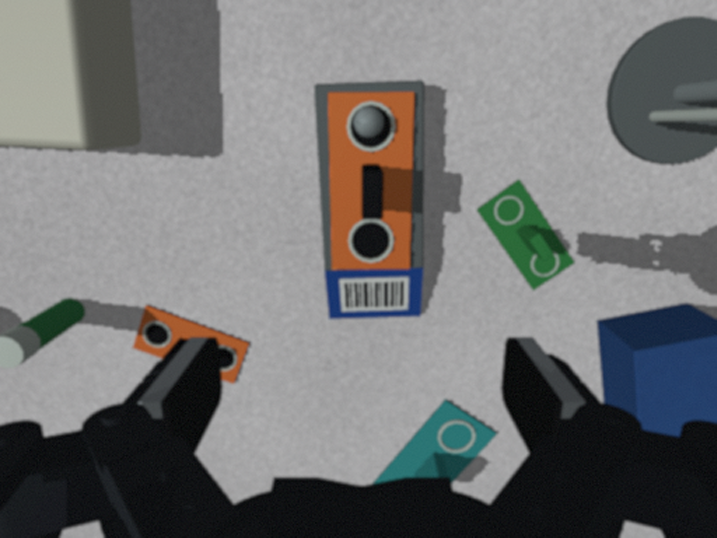

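The wrist view shows the tray handle at (372,192) and the ball in its pocket at (370,125). Both match the measured pose of (0.560, -0.3615) with yaw 5°, so I'll descend.

{"name": "arm_command", "arguments": {"commands": [0.02, 0.01, 0.05, 0, 0, 0, 1, 0.02, 0.01, 0.1, 0, 0, 0, 1, 0.02, 0.01, 0.14, 0, 0, 0, 1, 0.02, 0.01, 0.17, 0, 0, 0, 1, 0.02, 0.01, 0.195, 0, 0, 0, 1, 0.02, 0.01, 0.215, 0, 0, 0, 1, 0.02, 0.01, 0.23, 0, 0, 0, 1, 0.02, 0.01, 0.23, 0, 0, 0, 1]}}

```text
t: 16.5
eef_pos: [0.5642, -0.3585, 0.0694]
tool_rot: [-0.001, 0.999, 0.048, -0.001]
contact_force: [0.2, -0.2, 0.3]
gripper_width: 0.998
grasp_force: 0.0
```

```bash
python3 - <<'E'
from h import *
to([.563,-.3613,.059],5.2)
E
```

```text
eef [ 0.5642 -0.3585  0.0694] shift [-0.0014  0.0027  0.0104] turn [-0.13  0.15  0.28] q [ 0.56  0.64 -0.12  1.68  0.09  0.82 -1.08] t 16.5
```

{"name": "arm_command", "arguments": {"commands": [0, 0.002, 0.008, 0, 0, 0, 0.8, 0, 0.002, 0.008, 0, 0, 0, 0.6, 0, 0.002, 0.008, 0, 0, 0, 0.5, 0, 0.002, 0.008, 0, 0, 0, 0.4, 0, 0.002, 0.008, 0, 0, 0, 0.34, 0, 0.002, 0.008, 0, 0, 0, 0.3, 0, 0.002, 0.008, 0, 0, 0, 0.27, 0, 0.002, 0.008, 0, 0, 0, 0.25], "force": 20}}

```text
t: 17.3
eef_pos: [0.5648, -0.3636, 0.0635]
tool_rot: [0.0, 0.999, 0.046, 0.0]
contact_force: [-0.1, -0.0, -0.1]
gripper_width: 0.247
grasp_force: 0.0
```

{"name": "arm_command", "arguments": {"commands": [0, 0, 0, 0, 0, 0, 0.235, 0, 0, 0, 0, 0, 0, 0.22, 0, 0, 0, 0, 0, 0, 0.21, 0, 0, 0, 0, 0, 0, 0.2, 0, 0, 0, 0, 0, 0, 0.19, 0, 0, 0, 0, 0, 0, 0.18, 0, 0, 0, 0, 0, 0, 0.15, 0, 0, 0, 0, 0, 0, 0.1]}}

```text
t: 18.1
eef_pos: [0.5649, -0.3634, 0.0635]
tool_rot: [0.0, 0.999, 0.046, 0.0]
contact_force: [0.3, 1.3, 1.4]
gripper_width: 0.183
grasp_force: 19.7
```

{"name": "arm_command", "arguments": {"commands": [0, 0, 0, 0, 0, 0, 0.05, 0, 0, 0, 0, 0, 0, 0.05, 0, 0, 0, 0, 0, 0, 0.05, 0, 0, 0, 0, 0, 0, 0.05], "force": 60}}

```text
t: 18.5
eef_pos: [0.5649, -0.3639, 0.0636]
tool_rot: [0.001, 0.999, 0.046, 0.0]
contact_force: [0.8, 0.5, 1.0]
gripper_width: 0.177
grasp_force: 59.3
```

{"name": "arm_command", "arguments": {"commands": [0, 0, -0.002, 0, 0, 0, 0.05, 0, 0, -0.006, 0, 0, 0, 0.05, 0, 0, -0.012, 0, 0, 0, 0.05, 0, 0, -0.02, 0, 0, 0, 0.05, 0, 0, -0.028, 0, 0, 0, 0.05, 0, 0, -0.036, 0, 0, 0, 0.05, 0, 0, -0.042, 0, 0, 0, 0.05, 0, 0, -0.045, 0, 0, 0, 0.05]}}

```text
t: 19.3
eef_pos: [0.5651, -0.3637, 0.1095]
tool_rot: [0.001, 0.999, 0.046, 0.001]
contact_force: [0.5, 1.8, -2.1]
gripper_width: 0.177
grasp_force: 58.7
```

{"name": "arm_command", "arguments": {"commands": [0, 0, -0.004, 0, 0, 0, 0.05, 0, 0, -0.01, 0, 0, 0, 0.05, 0, 0, -0.018, 0, 0, 0, 0.05, 0, 0, -0.028, 0, 0, 0, 0.05, 0, 0, -0.038, 0, 0, 0, 0.05, 0, 0, -0.046, 0, 0, 0, 0.05, 0, 0, -0.052, 0, 0, 0, 0.05, 0, 0, -0.055, 0, 0, 0, 0.05]}}

```text
t: 20.1
eef_pos: [0.565, -0.3636, 0.1644]
tool_rot: [0.001, 0.999, 0.046, 0.0]
contact_force: [0.8, -0.7, -2.0]
gripper_width: 0.178
grasp_force: 58.7
```

```bash
python3 - <<'E'
from h import *
j,K2,P2=cam('side'); i,K,P=cam('wrist')
np.savez('w3.npz',i=i,K=K,P=P); np.savez('s6.npz',i=j,K=K2,P=P2)
a=cv2.resize(j[190:320,230:360],(400,400),interpolation=cv2.INTER_CUBIC); b=cv2.resize(i[:,100:484],(400,400),interpolation=cv2.INTER_AREA)
save('pics/s6.png',np.hstack([a,b]))
hsv=cv2.cvtColor(i,cv2.COLOR_RGB2HSV); m=((hsv[...,0]>5)&(hsv[...,0]<20)&(hsv[...,1]>150)&(hsv[...,2]>60)).astype(np.uint8)
e,r=tool()
for c in cv2.findContours(cv2.morphologyEx(m,cv2.MORPH_CLOSE,np.ones((9,9))),0,1)[0]:
    if cv2.contourArea(c)<800: continue
    q=cv2.minAreaRect(c); w=np.array([onz(K,P,*p,e[2]-.0286) for p in cv2.boxPoints(q)]); d=w[1]-w[0]
    print(np.round(q[0]),w.mean(0).round(4),np.linalg.norm(np.diff(w,axis=0),axis=1).round(3),np.degrees(np.arctan2(d[1],d[0])).round(1),'pocket in tool',)
f=np.array([np.cos(np.radians(5)),np.sin(np.radians(5))]); W=np.array([.6495,-.0618])
to([*(W-.043*f),.159],5.2)
E
```

```text
[258. 176.] [ 0.5846 -0.3615  0.1354] [0.068 0.1   0.08 ] -84.7 pocket in tool
eef [ 0.5649 -0.3636  0.164 ] shift [ 0.0691 -0.2929  0.0046] turn [ 0.08 -0.04  0.11] q [ 0.56  0.54 -0.12  1.62  0.08  0.99 -1.06] t 20.2
```

View pics/s6.png

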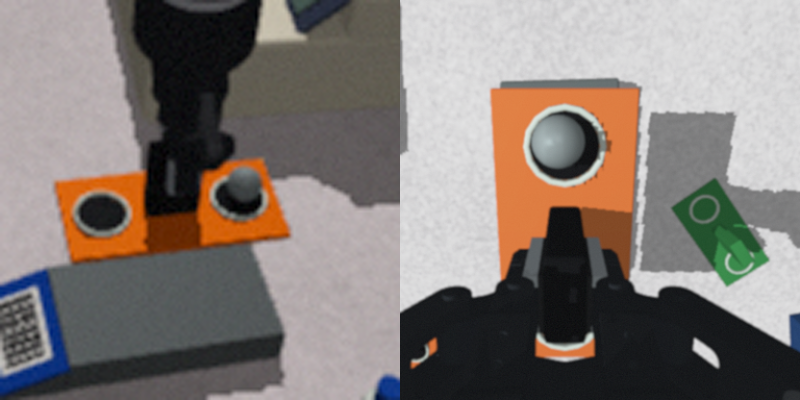

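The left view shows the tray level above the dock with the ball in its pocket at (243,185). The wrist view has the pocket ring at (564,146). I'll carry it with smooth ramps.

{"name": "arm_command", "arguments": {"commands": [0, -0.001, 0, 0, 0, 0, 0.05, 0.001, -0.004, 0, 0, 0, 0, 0.05, 0.002, -0.009, 0, 0, 0, 0, 0.05, 0.004, -0.016, 0, 0, 0, 0, 0.05, 0.006, -0.024, 0, 0, 0, 0, 0.05, 0.008, -0.033, 0, 0, 0, 0, 0.05, 0.01, -0.042, 0, 0, 0, 0, 0.05, 0.012, -0.051, 0, 0, 0, 0, 0.05]}}

```text
t: 21.0
eef_pos: [0.5722, -0.3104, 0.1635]
tool_rot: [0.0, 0.999, 0.047, 0.0]
contact_force: [0.3, 0.4, -2.4]
gripper_width: 0.175
grasp_force: 58.7
```

{"name": "arm_command", "arguments": {"commands": [0.002, -0.009, 0, 0, 0, 0, 0.05, 0.004, -0.018, 0, 0, 0, 0, 0.05, 0.006, -0.027, 0, 0, 0, 0, 0.05, 0.008, -0.036, 0, 0, 0, 0, 0.05, 0.01, -0.045, 0, 0, 0, 0, 0.05, 0.012, -0.054, 0, 0, 0, 0, 0.05, 0.014, -0.063, 0, 0, 0, 0, 0.05, 0.016, -0.072, 0, 0, 0, 0, 0.05]}}

```text
t: 21.8
eef_pos: [0.5813, -0.2377, 0.1634]
tool_rot: [0.0, 0.999, 0.046, 0.0]
contact_force: [0.1, 0.2, -1.7]
gripper_width: 0.175
grasp_force: 58.7
```

{"name": "arm_command", "arguments": {"commands": [0.002, -0.009, 0, 0, 0, 0, 0.05, 0.004, -0.018, 0, 0, 0, 0, 0.05, 0.006, -0.027, 0, 0, 0, 0, 0.05, 0.008, -0.036, 0, 0, 0, 0, 0.05, 0.01, -0.045, 0, 0, 0, 0, 0.05, 0.012, -0.054, 0, 0, 0, 0, 0.05, 0.014, -0.063, 0, 0, 0, 0, 0.05, 0.016, -0.072, 0, 0, 0, 0, 0.05]}}

```text
t: 22.6
eef_pos: [0.5906, -0.1645, 0.1633]
tool_rot: [0.0, 0.999, 0.046, 0.0]
contact_force: [0.1, -0.1, -2.3]
gripper_width: 0.179
grasp_force: 58.7
```

{"name": "arm_command", "arguments": {"commands": [0.002, -0.009, 0, 0, 0, 0, 0.05, 0.004, -0.017, 0, 0, 0, 0, 0.05, 0.006, -0.024, 0, 0, 0, 0, 0.05, 0.008, -0.03, 0, 0, 0, 0, 0.05, 0.01, -0.035, 0, 0, 0, 0, 0.05, 0.011, -0.039, 0, 0, 0, 0, 0.05, 0.012, -0.042, 0, 0, 0, 0, 0.05, 0.012, -0.043, 0, 0, 0, 0, 0.05]}}

```text
t: 23.4
eef_pos: [0.5985, -0.121, 0.1632]
tool_rot: [0.0, 0.999, 0.047, 0.0]
contact_force: [0.2, 0.2, -2.3]
gripper_width: 0.177
grasp_force: 58.7
```

```bash
python3 - <<'E'
from h import *
i,K,P=cam('side'); np.savez('s7.npz',i=i,K=K,P=P)
d=np.load('w3.npz'); e0=np.array([.5649,-.3636,.164]); p=onz(d['K'],d['P'],257.4,140,e0[2]-.0336+.008); print('pocket off at lift',(p-e0).round(4))
e,r=tool(); pk=e+(p-e0); W=np.array([.6495,-.0618]); print('pocket',pk.round(4),'err to window',(W-pk[:2]).round(4))
to([e[0]+W[0]-pk[0],e[1]+W[1]-pk[1],.159],5.2)
save('pics/s7.png',i[100:280,220:420],4)
E
```

```text
pocket off at lift [ 0.043   0.0045 -0.0256]
pocket [ 0.6415 -0.1165  0.1376] err to window [0.008  0.0547]
eef [ 0.5984 -0.121   0.1632] shift [ 0.0131 -0.0537  0.0042] turn [0.05 0.   0.13] q [ 0.23  0.45 -0.18  1.77  0.1   0.93 -1.47] t 23.45
```

View pics/s7.png

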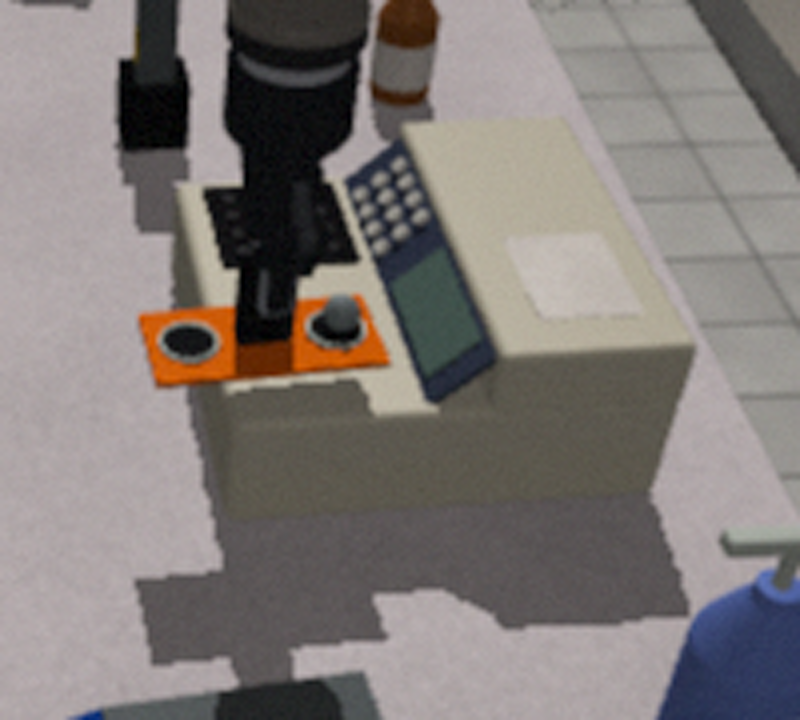

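The tray is level, the ball is in its pocket at (342,315), and the tray is clear of the analyser. I'll cross-check the window from the first side image, then finish the move.

```bash
python3 - <<'E'
from h import *
d=np.load('side0.npz'); i,K,P=d['i'],d['K'],d['P']; hsv=cv2.cvtColor(i,cv2.COLOR_RGB2HSV)
m=((hsv[...,0]>95)&(hsv[...,0]<125)&(hsv[...,1]>150)).astype(np.uint8); k=np.zeros_like(m); k[170:195,285:318]=m[170:195,285:318]
c=max(cv2.findContours(k,0,1)[0],key=cv2.contourArea); q=cv2.minAreaRect(c); print(q, onz(K,P,*q[0],.092))
E
```

```text
((301.5, 182.0), (10.0, 17.0), 90.0) [ 0.65222245 -0.06179415  0.092     ]
```

{"name": "arm_command", "arguments": {"commands": [0.001, -0.002, 0, 0, 0, 0, 0.05, 0.002, -0.006, 0, 0, 0, 0, 0.05, 0.004, -0.012, 0.001, 0, 0, 0, 0.05, 0.006, -0.018, 0.002, 0, 0, 0, 0.05, 0.008, -0.025, 0.003, 0, 0, 0, 0.05, 0.009, -0.032, 0.003, 0, 0, 0, 0.05, 0.01, -0.038, 0.004, 0, 0, 0, 0.05, 0.011, -0.044, 0.004, 0, 0, 0, 0.05]}}

```text
t: 24.25
eef_pos: [0.6052, -0.0758, 0.159]
tool_rot: [0.0, 0.999, 0.047, -0.0]
contact_force: [0.8, 0.3, -1.8]
gripper_width: 0.176
grasp_force: 58.7
```

{"name": "arm_command", "arguments": {"commands": [0.001, -0.004, 0, 0, 0, 0, 0.05, 0.001, -0.006, 0, 0, 0, 0, 0.05, 0.002, -0.008, 0, 0, 0, 0, 0.05, 0.002, -0.009, 0, 0, 0, 0, 0.05, 0.002, -0.009, 0, 0, 0, 0, 0.05, 0.002, -0.009, 0, 0, 0, 0, 0.05, 0.002, -0.009, 0, 0, 0, 0, 0.05, 0.002, -0.009, 0, 0, 0, 0, 0.05]}}

```text
t: 25.05
eef_pos: [0.6065, -0.0675, 0.1592]
tool_rot: [0.0, 0.999, 0.046, 0.0]
contact_force: [0.2, -0.7, -1.8]
gripper_width: 0.178
grasp_force: 58.7
```

```bash
python3 - <<'E'
from h import *
i,K,P=cam('side'); e,r=tool(); pk=e+[.043,.0045,-.0166]; print('pocket',pk.round(4),get_obs()['t'])
# rim of the pocket and ball in side view vs prediction
print('pred ball px',proj(K,P,pk)); 
j,K2,P2=cam('wrist')
save('pics/f.png',np.hstack([cv2.resize(i[100:240,240:380],(400,400),interpolation=cv2.INTER_CUBIC),cv2.resize(j[:,100:484],(400,400))]))
E
```

```text
pocket [ 0.6494 -0.063   0.1426] 25.1
pred ball px [302.39261283 167.52910734]
```

View pics/f.png

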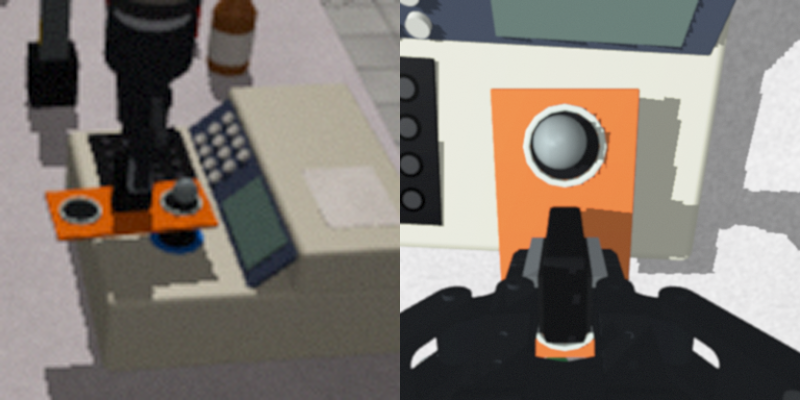

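The pocket sits above the blue-ringed window, with the ring at (178,240) and the pocket at (183,200). The tray is level and still with the ball in it, so I'm handing in.

```bash
python3 -c "
from h import *
print(hand_in())"
```

```text
the job is handed in; nothing more can be done
None
```

The job is handed in, with no verdict returned: the scanner was held at the label about 1.7 s by my measurements and stood back in its holder, and the tray is held level and still with the ball's pocket measured within about 2 mm of the window's centre and 5 cm above it.

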